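# Lock the field-radio case with its hasp and pin

## Robot

A 6-joint arm with a two-finger parallel gripper is mounted at the origin on the work surface. World frame = base frame: x ahead of the robot, y to its left, z up, the work surface at z = 0. Lengths are in m, angles in rad, forces in N, time in s.
With the tool pointing down it reaches from about 0.425 to 0.925 m from the base axis. Payload 12.5 kg.
Tool frame: the origin (TCP) lies between the finger pads; the fingertips stand 19 mm ahead of it and the grasp point (between the pads) is the TCP; z points along the fingers, y is the line along which they close (so a half turn about z gives the same grasp; the last joint's range is limited). The gripper opens to 85 mm and grips with 20 to 120 N. Pads are 22 mm wide; open, the fingers measure 114 mm over their backs; the gripper's body (76 mm by 85 mm) begins 54 mm behind the grasp point. The pads swing forward as they close: fully open they stand 13 mm farther back than shut.
Start: joints at [1.014, 0.491, 1.559, -0, 1.092, -0.106], TCP at [0.272, 0.563, 0.25] pointing down, gripper open.
Joint ranges: [-3.1, 3.1], [-0.84, 2.19], [0.05, 2.79], [-1.13, 4.28], [0.06, 2.93], [-2.69, 2.69]. Speed limits (rad/s): [2.22, 2.22, 2.79, 3.14, 3.14, 3.14].

## Interface

Orientations are given as [roll, pitch, yaw] about the fixed x, y, z axes, in that order (R = Rz(yaw) Ry(pitch) Rx(roll)).
In Python, from cell import observe, snapshot, close_job, boxes_of gives the robot as it stands.
- The arm moves only by the tool carry_out, never from a script. Its arguments are lists of equal length, an entry for each row: "slide": the shift along the tool's x, y, z each as a share of 0.04 m, from -1 to 1, a list of three; "rot": the turn, a rotation vector about the tool's x, y, z each as a share of 0.12 rad, from -1 to 1, a list of three; "grip": the opening, from 0 (shut) to 1 (fully open). In form: {"slide": [[tx, ty, tz], ...], "rot": [[ax, ay, az], ...], "grip": [grip, ...]}. A call has 1 to 20 rows; each row shifts and turns the commanded pose from where the row before left it, along the tool's axes as they then stand; what a row does not reach is not made up. A row lasts 1/12 s, in which the tool goes at most 41.7 mm and 7.16 degrees, less where a joint would pass 70% of its speed; a pose out of reach is approached as far as the arm can. A call with a number of a shift or a turn outside -1 to 1 is refused whole. A call with a gripper value outside its range is refused whole. The fingers move at their own pace and stop on an object; the grip force is fixed at half the most. Time passes only in rows, so rows that do not move let the fingers close. It gives the time, the measured TCP pose, the force, the opening and the grip force at its end, in the units of the state.
- observe(): the state, without advancing time (a new reading comes with each control period).
- snapshot(name): name is "scene" or "top" or "wrist"; returns a dict with "image" (400x640x3 uint8, red, green, blue), "fovy" (degrees; the focal length in pixels is half the picture's height over the tangent of half this angle, whatever the lens; pixels are square), "cx", "cy" (the principal point, pixels), "rvec" (rotation vector, rad) and "tvec" (3), from world to camera coordinates, as OpenCV has them. Camera axes: x right, y down, z forward; pixel columns grow to the right and rows downward; lengths in m; the calibration is good to about 2 mm. A picture is of the moment at which its call begins. There is no depth.
- close_job(): hands the job in; it is judged then, once.
Trained networks look in a picture, given as the dict that the camera call returned (one of the last four; its "shot" number tells which), for a name from the list of things; names that differ only in an ending like _2 or _b are one class to them, and where a whole thing is asked for, a point or a joint stands for the part that bears it (a point fixed in the world has none). Each returns a list of dicts, best first, with "conf" (0 to 1); they miss things now and then, are a little off and sometimes report something else, mostly with a low value. They report only what shows in the picture. A call takes as long as a camera call.
- boxes_of(thing, picture): "rect" ([left, top, width, height] in pixels, round what is visible of it).
The state is a dict: "clock": time; "q": joint angles; "qvel": joint speeds; "joint_efforts": joint torques, N m; "tcp_pos": TCP position; "eef_rot": TCP orientation; "contact_force": force on the tool from outside, world axes, zero at the start; "ft_torque": the same for the moment, N m; "gripper_width": finger opening in m; "grasp_force": force on a finger pad.
Only numpy, scipy, OpenCV 4.12 (cv2) and the standard library are available. Lean on these libraries where they do the work, as an engineer would, in place of code of your own. Each camera call takes 0.05 s, during which the arm holds its last target. There are 200 camera calls.

## Task

Lock the radio case: swing its hasp over the brass staple until it lies fully home on the sloping front, then take the red-handled pin from its wooden stand and drop it down through the staple's eye until its collar rests on the staple. Let go of everything and leave the other loose things on the desk undisturbed.

Things in the scene. Friction and masses are not known exactly. Their poses are not given: they have to be found in the camera images.
- case: Dark equipment case, fixed, 200 mm wide, 150 mm high. Level top, 120 mm deep; its front slopes 35 degrees from vertical and faces the case's +x (to the robot's left: its yaw is 1.1 to 1.8 rad), so the base is 225 mm deep. Origin: at desk level, under the middle of the top front edge. y along its width, z up.
- hasp_hinge (a point): Middle of the hasp's hinge axis, on the sloping front 12 mm below the top edge and 5 mm off the surface. The axis is parallel to the case's y. The point's axes are the case's axes.
- hasp (a joint): Angle of the steel hasp: 0 = home, flat on the sloping front; grows as it swings out and up (0.96 plate level, 2.53 upright; stop at 2.9). Stiff hinge, 0.2 N m: about 2 N at the knob; it stays where it is left and never falls shut. Plate 112 mm from hinge to free end, 56 wide, 4 thick; slot 30 mm wide, 38 to 74 mm from the hinge, lets the staple through.
- hasp_knob (a point): Centre of the yellow ball knob (24 mm) on a 10 mm stem, 98 mm from the hinge along the plate and 36 mm out from the plate's middle plane, on its outer side (the side towards the case's back when open, facing out when home). Axes turn with the hasp: x along the stem out of the plate, y along the hinge, z along the plate towards the hinge.
- keeper: Brass staple fixed on the sloping front: loop 20 mm long, 25.5 mm wide, with a 13.5 mm square eye. Origin: centre of the eye's upper mouth, 42 mm down the slope from the hinge. z along the eye, up the slope (35 degrees off vertical); the pin goes in along -z. x out of the front, y along the hinge. The eye's axis is 16 mm above the home hasp plate; the staple ends 12.75 mm beyond the axis.
- pin: Retaining pin, 106 mm long, about 70 g, round. Origin: its tip; z from tip to handle. Steel shank 10 mm diameter, 0 to 40 mm (first 8 mm tapered to 4 mm); collar 24 mm diameter, 40 to 46 mm; red handle 16 mm diameter, 46 to 96 mm; cap 20 mm diameter, 96 to 106 mm. Starts upright in the stand, its collar resting on the stand's top.
- pin_seat (a point): Point on the pin's axis at the collar's underside, 40 mm from the tip; rests at the mouth of the eye when the pin is home.
- stand: Wooden block 70 x 70 x 50 mm fixed to the desk to the left or right of the case, with a 15 mm hole 46 mm deep in the middle of its top. Origin: centre of its underside.
- tin: Round red tin with brass-coloured lid, 82 mm diameter, 67 mm tall; on the other side of the case from the stand. Bystander. Origin at centre of underside.
- ferrite_big: Dark ferrite ring, 100 mm across, 20 mm tall, lying on the desk beyond the case. Bystander. Origin at centre of underside.
- ferrite_small: Dark ferrite ring, 72 mm across, 18 mm tall, left and far. Bystander. Origin at centre of underside.
- glue_stick: White and blue glue stick standing upright, 29 mm diameter, 100 mm tall, beyond the case. Bystander. Origin at centre of underside.
- microphone: Black hand microphone lying flat, 100 x 60 x 32 mm, right and far. Bystander. Origin at centre of underside.
- morse_key: Morse paddle key on a black base 90 x 70 mm, 45 mm tall, near right. Bystander. Origin at centre of underside.
- screwdriver: Yellow-handled screwdriver lying on the desk, near left. Bystander. Origin in the middle of it, on its underside.

How it is judged:
By the outcome, as a careful person would: the job done as asked, in the order asked, and still so for the second after the job is handed in, with the robot touching nothing.
It also fails if it takes over 61 s, if anything falls off the work surface, if the arm or the gripper's body presses on something with over 40 N, if the wrist force passes 120 N, or if a joint passes its speed limit or range.

## Working session

There is one attempt and no reset: what is moved stays moved. The work goes in short steps, Python scripts to look and compute and a tool call to move; the robot and the scene stay as the last step left them, time stands still between calls to the robot, and variables do not carry over. Pictures are saved under pics/ and viewed, at most 11 in all, crops included, and the job is handed in when it is done.

Besides the shell and the picture viewer there is one more tool, called after "Emit:" in YAML: its name, and indented under it one key for each argument. carry_out: Moves the arm, as the interface text tells. Its arguments: {"type":"object","properties":{"slide":{"type":"array","items":{"type":"array","items":{"type":"number"}}},"rot":{"type":"array","items":{"type":"array","items":{"type":"number"}}},"grip":{"type":"array","items":{"type":"number"}}},"required":["slide","rot","grip"]}

```bash
ls; mkdir -p pics; cat > h.py <<'E'
import numpy as np, cv2
from cell import observe, snapshot, close_job, boxes_of
from scipy.spatial.transform import Rotation as R
def cam(p):
    f=p["image"].shape[0]/2/np.tan(np.radians(p["fovy"])/2)
    K=np.array([[f,0,p["cx"]],[0,f,p["cy"]],[0,0,1]]);Rm=cv2.Rodrigues(np.array(p["rvec"],float))[0]
    return K,Rm,np.array(p["tvec"],float).ravel()
def ray(p,uv):
    K,Rm,t=cam(p);d=Rm.T@np.linalg.inv(K)@np.array([uv[0],uv[1],1.]);return -Rm.T@t,d/np.linalg.norm(d)
def onz(p,uv,z):
    o,d=ray(p,uv);return o+d*(z-o[2])/d[2]
def tri(obs):
    A=np.zeros((3,3));b=np.zeros(3);rs=[ray(p,uv) for p,uv in obs]
    for o,d in rs:
        M=np.eye(3)-np.outer(d,d);A+=M;b+=M@o
    X=np.linalg.solve(A,b);return X,[np.linalg.norm(np.cross(X-o,d)) for o,d in rs]
def proj(p,X):
    K,Rm,t=cam(p);c=(Rm@np.atleast_2d(X).T).T+t;u=(K@c.T).T;return u[:,:2]/u[:,2:]
def save(p,n,crop=None,s=1):
    im=p["image"][:,:,::-1]
    if crop: l,t,w,h=crop;im=im[t:t+h,l:l+w]
    cv2.imwrite("pics/"+n,cv2.resize(im,None,fx=s,fy=s,interpolation=cv2.INTER_CUBIC))
E
python3 - <<'E'
from h import *
ims={n:snapshot(n) for n in("scene","top","wrist")}
for n,p in ims.items():
    o,d=ray(p,(320,200));print(n,o.round(3),d.round(3),p["fovy"])
    for t in ["case","hasp","hasp_knob","keeper","pin","stand","tin","glue_stick"]:
        print(t,[(np.round(b["rect"]).tolist(),round(b["conf"],2)) for b in boxes_of(t,p)[:2]])
cv2.imwrite("pics/a.png",np.vstack([cv2.resize(np.vstack([ims["scene"]["image"],ims["top"]["image"]]),(480,600))])[:,:,::-1])
E
```

```text
pics
scene [ 1.2   -0.854  0.96 ] [-0.464  0.636 -0.616] 48.706392447924735
case [([266.0, 171.0, 96.0, 109.0], 0.92), ([311.0, 169.0, 26.0, 42.0], 0.19)]
hasp [([312.0, 167.0, 25.0, 45.0], 0.95)]
hasp_knob [([309.0, 168.0, 30.0, 45.0], 0.67)]
keeper [([323.0, 202.0, 11.0, 14.0], 0.41)]
pin [([340.0, 149.0, 3.0, 16.0], 0.43)]
stand [([330.0, 159.0, 20.0, 23.0], 0.76)]
tin [([206.0, 248.0, 34.0, 42.0], 0.7)]
glue_stick []
top [0.415 0.011 1.549] [ 0.098 -0.006 -0.995] 50.08177181352487
case [([299.0, 160.0, 78.0, 71.0], 0.73), ([271.0, 132.0, 9.0, 14.0], 0.55)]
hasp [([310.0, 173.0, 26.0, 29.0], 0.74)]
hasp_knob []
keeper [([394.0, 218.0, 28.0, 27.0], 0.22)]
pin [([312.0, 172.0, 23.0, 30.0], 0.36), ([328.0, 120.0, 27.0, 30.0], 0.36)]
stand [([221.0, 223.0, 30.0, 26.0], 0.87)]
tin [([396.0, 220.0, 27.0, 22.0], 0.6), ([220.0, 222.0, 29.0, 23.0], 0.37)]
glue_stick []
wrist [0.204 0.595 0.373] [ 0.277 -0.136 -0.951] 58.95757302269422
case []
hasp [([246.0, 236.0, 141.0, 102.0], 0.23)]
hasp_knob []
keeper []
pin []
stand [([203.0, 342.0, 40.0, 50.0], 0.65)]
tin []
glue_stick []
```

View pics/a.png

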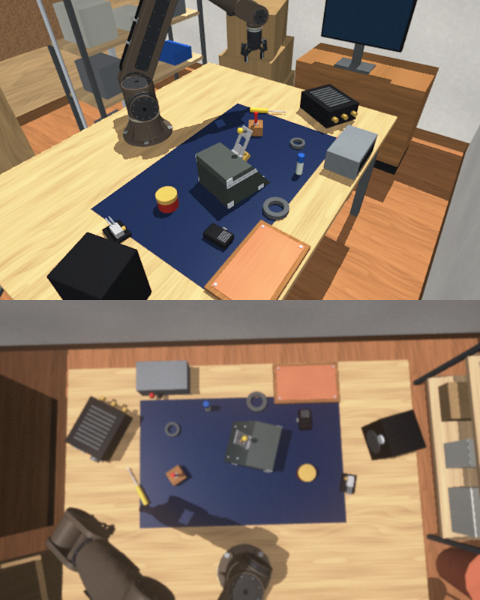

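The overview shows the case near the middle with the hasp standing open. The stand with the red pin is to its left and the tin is to its right. I'll enlarge both views next.

```bash
python3 - <<'E'
from h import *
s=snapshot("scene");t=snapshot("top")
a=cv2.resize(s["image"][140:290,255:365],(440,600),interpolation=cv2.INTER_CUBIC)
b=cv2.resize(t["image"][150:250,215:385],(0,0),fx=2.1,fy=2.1,interpolation=cv2.INTER_CUBIC)
b=cv2.resize(t["image"][150:250,290:380],(360,400),interpolation=cv2.INTER_CUBIC)
c=cv2.resize(t["image"][215:265,210:300],(360,200),interpolation=cv2.INTER_CUBIC)
cv2.imwrite("pics/b.png",np.hstack([a,np.vstack([b,c])])[:,:,::-1])
print(onz(t,(236,236),.05),onz(t,(338,195),.15),proj(s,onz(t,(236,236),.05)))
print(observe()["tcp_pos"],observe()["eef_rot"])
E
```

```text
[0.44608157 0.29869494 0.05      ] [ 0.56852912 -0.05704191  0.15      ] [[338.16310968 164.44082522]]
[0.27227053 0.56257991 0.25034577] [3.14150146e+00 7.01273415e-06 2.69080473e+00]
```

View pics/b.png

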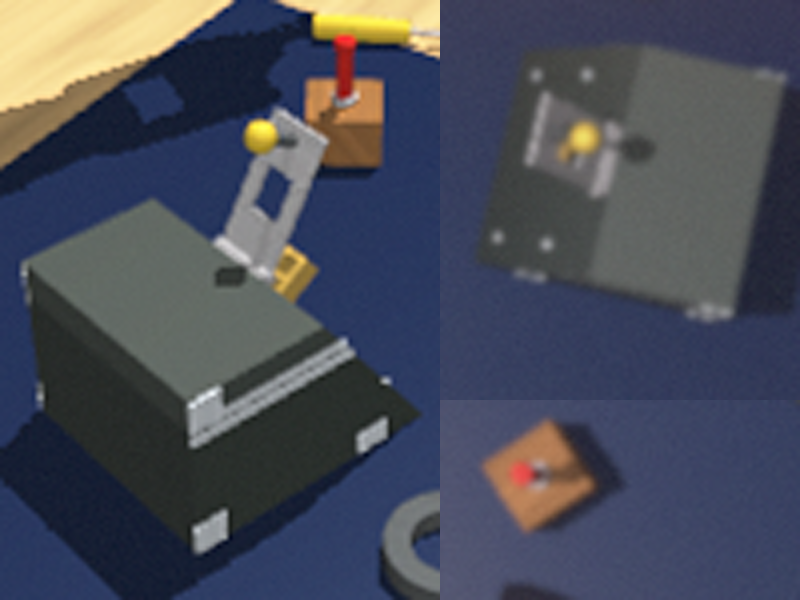

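The enlarged views show the plate upright. The knob is at scene (320.5, 174) and top (326, 184), and the staple is at scene (327, 208). I'll fit the case pose from its corners and the knob.

```bash
cat >> h.py <<'E'
s35,c35=np.sin(np.radians(35)),np.cos(np.radians(35))
d0=np.array([s35,0,-c35]);n0=np.array([c35,0,s35])
HX=.012*d0+.005*n0+[0,0,.15]
def geo(p):
    x,y,yaw,yo=p[:4];Rz=R.from_euler("z",yaw).as_matrix()
    W=lambda q:Rz@np.array(q)+[x,y,0]
    return W,Rz
def hinge(yo): return HX+[0,yo,0]
def knob(yo,th):
    d=d0*np.cos(th)+n0*np.sin(th);n=n0*np.cos(th)-d0*np.sin(th)
    return hinge(yo)+.098*d+.036*n
def mouth(yo): return hinge(yo)+.042*d0+.016*n0
E
python3 - <<'E'
from h import *
from scipy.optimize import least_squares
s=snapshot("scene");t=snapshot("top")
C=lambda a:(255+a[0]/4,140+a[1]/4)
T=lambda a:(290+(a[0]-440)/4,150+a[1]/4)
corn=[[0,-.1,.15],[0,.1,.15],[-.12,-.1,.15],[-.12,.1,.15]]
so=[(152,200),None,(30,262),(188,395)]
# world +x end is case -y: scene near end is +x
so=[(325,330),(152,200),(188,395),(30,262)]
to=[(640,45),(588,280),(785,75),(735,310)]
def res(p):
    W,_=geo(p);r=[]
    for c,a,b in zip(corn,so,to):
        r+=list(proj(s,W(c))[0]-C(a))+list(proj(t,W(c))[0]-T(b))
    k=W(knob(p[3],p[4]));r+=list(2*(proj(s,k)[0]-C((262,137))))+list(2*(proj(t,k)[0]-T((584,137))))
    r+=list(proj(s,W(hinge(p[3])))[0]-C((243,258)))
    return np.array(r)
f=least_squares(res,[.57,-.06,1.35,0,2.3],loss="soft_l1")
print(f.x.round(4),res(f.x).round(1))
print(tri([(s,C((262,137))),(t,T((584,137)))]))
P=lambda a:(210+(a[0]-440)/4,215+(a[1]-400)/4)
print("pin cap",tri([(s,C((346,42))),(t,P((523,474)))]), onz(t,P((540,476)),.05))
W,_=geo(f.x);print("hinge",W(hinge(f.x[3])),"knob",W(knob(f.x[3],f.x[4])),"mouth",W(mouth(f.x[3])))
E
```

```text
[ 5.8590e-01 -4.5000e-02  1.3156e+00  5.0000e-04  2.0060e+00] [-0.2 -1.4  0.8 -0.6 -0.1 -1.   0.4 -0.5  0.4  1.6 -0.  -0.1 -2.  -0.4
 -0.4  0.2 -0.2 -1.2  0.1 -0.3  0.5  0.1]
(array([ 0.59271135, -0.016684  ,  0.24358985]), [np.float64(0.00013325470632409193), np.float64(0.00013325470632411226)])
pin cap (array([0.45442642, 0.30532214, 0.10968488]), [np.float64(0.0008993263940890522), np.float64(0.0008993263940891347)]) [0.45313804 0.30212343 0.05      ]
hinge [ 0.58823831 -0.03427077  0.14303806] knob [ 0.59276733 -0.01690752  0.24588749] mouth [0.59762654 0.00172162 0.11781089]
```

Emit:
carry_out:
  slide:
    - [0, 0, -0.21]
    - [0, 0, -0.21]
    - [0, 0, -0.21]
    - [0, 0, -0.21]
    - [0, 0, -0.21]
    - [0, 0, -0.21]
    - [0, 0, -0.21]
    - [0, 0, -0.21]
    - [0, 0, -0.21]
    - [0, 0, -0.21]
    - [0, 0, -0.21]
    - [0, 0, -0.21]
  rot:
    - [0, 0, 1]
    - [0, 0, 1]
    - [0, 0, 1]
    - [0, 0, 1]
    - [0, 0, 1]
    - [0, 0, 1]
    - [0, 0, 1]
    - [0, 0, 1]
    - [0, 0, 1]
    - [0, 0, 1]
    - [0, 0, 1]
    - [0, 0, 0.47]
  grip: [1, 1, 1, 1, 1, 1, 1, 1, 1, 1, 1, 1]

```text
clock: 2.55
tcp_pos: [0.2723, 0.5625, 0.3516]
eef_rot: [3.142, -0.0, 1.308]
contact_force: [0.2, -0.5, -0.2]
gripper_width: 0.0852
grasp_force: 0.0
```

Emit:
carry_out:
  slide:
    - [-0.68, 0.66, 0]
    - [-0.68, 0.66, 0]
    - [-0.68, 0.66, 0]
    - [-0.68, 0.66, 0]
    - [-0.68, 0.66, 0]
    - [-0.68, 0.66, 0]
    - [-0.68, 0.66, 0]
    - [-0.68, 0.66, 0]
    - [-0.68, 0.66, 0]
    - [-0.68, 0.66, 0]
    - [-0.68, 0.66, 0]
    - [-0.68, 0.66, 0]
    - [-0.68, 0.66, 0]
    - [-0.68, 0.66, 0]
    - [-0.68, 0.66, 0]
    - [-0.68, 0.66, 0]
    - [-0.68, 0.66, 0]
    - [0, 0, 0]
    - [0, 0, 0]
  rot:
    - [0, 0, 0]
    - [0, 0, 0]
    - [0, 0, 0]
    - [0, 0, 0]
    - [0, 0, 0]
    - [0, 0, 0]
    - [0, 0, 0]
    - [0, 0, 0]
    - [0, 0, 0]
    - [0, 0, 0]
    - [0, 0, 0]
    - [0, 0, 0]
    - [0, 0, 0]
    - [0, 0, 0]
    - [0, 0, 0]
    - [0, 0, 0]
    - [0, 0, 0]
    - [0, 0, 0]
    - [0, 0, 0]
  grip: [1, 1, 1, 1, 1, 1, 1, 1, 1, 1, 1, 1, 1, 1, 1, 1, 1, 1, 1]

```text
clock: 4.13
tcp_pos: [0.5896, -0.0002, 0.3505]
eef_rot: [-3.141, -0.0, 1.311]
contact_force: [-0.2, -0.0, -0.8]
gripper_width: 0.0855
grasp_force: 0.0
```

```bash
python3 - <<'E'
from h import *
p=snapshot("wrist");save(p,"c.png")
for t in ["hasp","hasp_knob","keeper"]:
    print(t,[(np.round(b["rect"]).tolist(),round(b["conf"],2)) for b in boxes_of(t,p)[:2]])
o=observe();print(o["clock"],o["tcp_pos"],o["eef_rot"],o["q"])
f=[.5859,-.045,1.3156,.0005];W,_=geo(f)
print(proj(p,[W(knob(.0005,2.006)),W(hinge(.0005)),W(mouth(.0005)),W([0,.1,.15]),W([0,-.1,.15])]).round(1))
E
```

```text
hasp [([292.0, 165.0, 81.0, 74.0], 0.85)]
hasp_knob [([294.0, 164.0, 76.0, 76.0], 0.82)]
keeper [([318.0, 136.0, 25.0, 30.0], 0.76)]
4.3333 [0.58870016 0.00253488 0.35137612] [ 3.14134346e+00 -2.38017278e-04  1.31563652e+00] [-1.07950044e-01  3.54474448e-01  1.50793520e+00  2.07675822e-04
  1.27890160e+00  1.47150060e-01]
[[329.8 224.3]
 [327.1 202.2]
 [326.7 159.9]
 [225.3 215.5]
 [430.2 214.8]]
```

View pics/c.png

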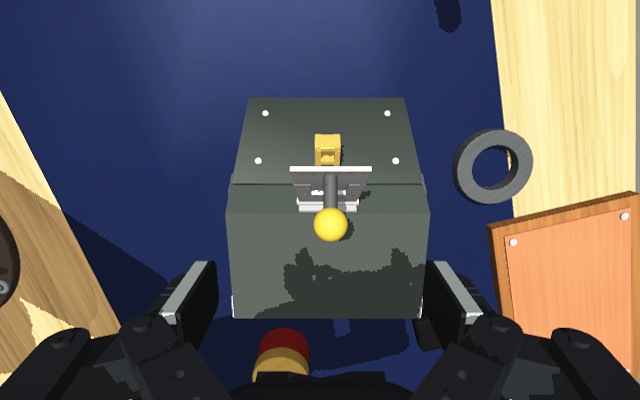

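The wrist view agrees with the fit: the knob is at (330, 225), predicted (330, 224), and the eye is at (327, 158). Next I'll go down and grasp the knob.

Emit:
carry_out:
  slide:
    - [-0.11, 0.055, 0.66]
    - [-0.11, 0.055, 0.66]
    - [-0.11, 0.055, 0.66]
    - [-0.11, 0.055, 0.67]
    - [0, 0, 0]
    - [0, 0, 0]
    - [0, 0, 0]
    - [0, 0, 0]
    - [0, 0, 0]
    - [0, 0, 0]
    - [0, 0, 0]
    - [0, 0, 0]
    - [0, 0, 0]
    - [0, 0, 0]
  rot:
    - [0, 0, 0]
    - [0, 0, 0]
    - [0, 0, 0]
    - [0, 0, 0]
    - [0, 0, 0]
    - [0, 0, 0]
    - [0, 0, 0]
    - [0, 0, 0]
    - [0, 0, 0]
    - [0, 0, 0]
    - [0, 0, 0]
    - [0, 0, 0]
    - [0, 0, 0]
    - [0, 0, 0]
  grip: [1, 1, 1, 1, 1, 0, 0, 0, 0, 0, 0, 0, 0, 0]

```text
clock: 5.5
tcp_pos: [0.5922, -0.0171, 0.2465]
eef_rot: [-3.14, -0.0, 1.315]
contact_force: [-8.7, 3.3, 11.0]
gripper_width: 0.0209
grasp_force: 58.1
```

```bash
python3 - <<'E'
from h import *
# knob arc from th=2.006 to 0 in case x,z -> tool x, z slides (/.04)
th=np.linspace(2.006,-0.04,18);k=np.array([knob(0,a) for a in th]);d=np.diff(k,axis=0)/.04
print([[round(a,2),0,round(-b,2)] for a,b in d[:,[0,2]]])
E
```

```text
[[np.float64(0.31), 0, np.float64(0.07)], [np.float64(0.29), 0, np.float64(0.11)], [np.float64(0.28), 0, np.float64(0.14)], [np.float64(0.26), 0, np.float64(0.18)], [np.float64(0.24), 0, np.float64(0.21)], [np.float64(0.21), 0, np.float64(0.23)], [np.float64(0.18), 0, np.float64(0.26)], [np.float64(0.15), 0, np.float64(0.28)], [np.float64(0.12), 0, np.float64(0.29)], [np.float64(0.08), 0, np.float64(0.3)], [np.float64(0.04), 0, np.float64(0.31)], [np.float64(0.0), 0, np.float64(0.31)], [np.float64(-0.03), 0, np.float64(0.31)], [np.float64(-0.07), 0, np.float64(0.31)], [np.float64(-0.11), 0, np.float64(0.3)], [np.float64(-0.14), 0, np.float64(0.28)], [np.float64(-0.17), 0, np.float64(0.26)]]
```

Emit:
carry_out:
  slide:
    - [0.31, 0, 0.07]
    - [0.29, 0, 0.11]
    - [0.28, 0, 0.14]
    - [0.26, 0, 0.18]
    - [0.24, 0, 0.21]
    - [0.21, 0, 0.23]
    - [0, 0, 0]
  rot:
    - [0, 0, 0]
    - [0, 0, 0]
    - [0, 0, 0]
    - [0, 0, 0]
    - [0, 0, 0]
    - [0, 0, 0]
    - [0, 0, 0]
  grip: [0, 0, 0, 0, 0, 0, 0]

```text
clock: 6.08
tcp_pos: [0.6087, 0.0455, 0.2068]
eef_rot: [-3.14, -0.0, 1.316]
contact_force: [-4.6, 4.1, 1.6]
gripper_width: 0.0213
grasp_force: 62.6
```

Emit:
carry_out:
  slide:
    - [0.18, 0, 0.26]
    - [0.15, 0, 0.28]
    - [0.12, 0, 0.29]
    - [0.08, 0, 0.3]
    - [0.04, 0, 0.31]
    - [0, 0, 0.31]
    - [-0.03, 0, 0.31]
    - [-0.07, 0, 0.31]
    - [-0.11, 0, 0.3]
    - [-0.14, 0, 0.28]
    - [-0.17, 0, 0.26]
    - [0, 0, 0]
    - [0, 0, 0]
  rot:
    - [0, 0, 0]
    - [0, 0, 0]
    - [0, 0, 0]
    - [0, 0, 0]
    - [0, 0, 0]
    - [0, 0, 0]
    - [0, 0, 0]
    - [0, 0, 0]
    - [0, 0, 0]
    - [0, 0, 0]
    - [0, 0, 0]
    - [0, 0, 0]
    - [0, 0, 0]
  grip: [0, 0, 0, 0, 0, 0, 0, 0, 0, 0, 0, 0, 0]

```text
clock: 7.17
tcp_pos: [0.6089, 0.0463, 0.0785]
eef_rot: [-3.139, -0.0, 1.313]
contact_force: [-2.4, 5.7, -4.9]
gripper_width: 0.0209
grasp_force: 65.3
```

```bash
python3 - <<'E'
from h import *
o=observe();W,_=geo([.5859,-.045,1.3156,.0005]);print(o["tcp_pos"],W(knob(.0005,0)),W(knob(.0005,.04)))
E
```

```text
[0.60887362 0.04626424 0.07846746] [0.6098213  0.0486738  0.08340991] [0.61040593 0.05091474 0.08688469]
```

Emit:
carry_out:
  slide:
    - [-0.06, 0, 0.09]
    - [-0.06, 0, 0.09]
    - [0, 0, 0]
    - [0, 0, 0]
  rot:
    - [0, 0, 0]
    - [0, 0, 0]
    - [0, 0, 0]
    - [0, 0, 0]
  grip: [0, 0, 0, 0]

```text
clock: 7.5
tcp_pos: [0.6084, 0.0432, 0.0745]
eef_rot: [3.141, -0.002, 1.316]
contact_force: [-11.0, 16.2, 24.3]
gripper_width: 0.0209
grasp_force: 66.0
```

```bash
python3 - <<'E'
from h import *
o=observe();print(o["tcp_pos"],o["contact_force"])
a=snapshot("scene");w=snapshot("wrist")
A=cv2.resize(a["image"][130:230,280:380],(400,400),interpolation=cv2.INTER_CUBIC)
B=cv2.resize(w["image"],(400,250))
B=cv2.resize(w["image"][50:350,170:470],(400,400))
cv2.imwrite("pics/d.png",np.hstack([A,B])[:,:,::-1])
E
```

```text
[0.60841863 0.04324674 0.07451243] [-10.98814794  16.24412189  24.2720474 ]
```

View pics/d.png

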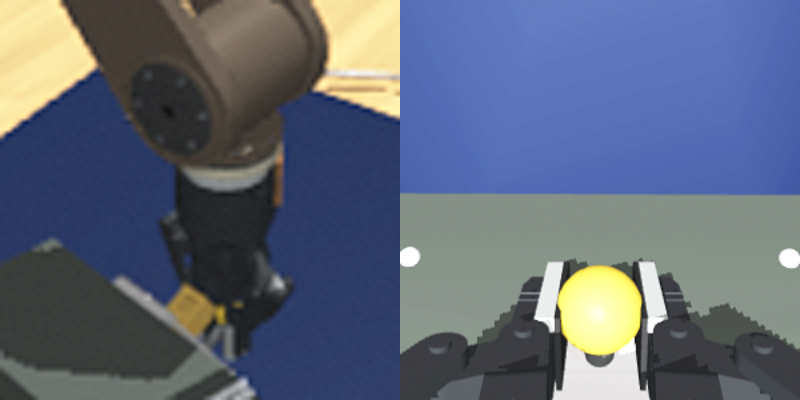

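The wrist view shows the ball between the pads. The force has risen to about 31 N, so the hasp is against its stop. I'll release, rise and check.

Emit:
carry_out:
  slide:
    - [0.08, 0, -0.1]
    - [0, 0, 0]
    - [0, 0, 0]
    - [0, 0, 0]
    - [0, 0, 0]
    - [0, 0, -0.7]
    - [0, 0, -1]
    - [0, 0, -1]
    - [0, 0, -1]
    - [0, 0, -1]
    - [0, 0, -0.5]
    - [0, 0, 0]
    - [0, 0, 0]
  rot:
    - [0, 0, 0]
    - [0, 0, 0]
    - [0, 0, 0]
    - [0, 0, 0]
    - [0, 0, 0]
    - [0, 0, 0]
    - [0, 0, 0]
    - [0, 0, 0]
    - [0, 0, 0]
    - [0, 0, 0]
    - [0, 0, 0]
    - [0, 0, 0]
    - [0, 0, 0]
  grip: [0, 1, 1, 1, 1, 1, 1, 1, 1, 1, 1, 1, 1]

```text
clock: 8.68
tcp_pos: [0.6095, 0.0439, 0.2846]
eef_rot: [3.14, -0.0, 1.314]
contact_force: [0.4, 0.6, -1.2]
gripper_width: 0.0854
grasp_force: 0.0
```

```bash
python3 - <<'E'
from h import *
p=snapshot("wrist");save(p,"e.png",(220,60,200,150),4)
for t in ["hasp","hasp_knob","keeper"]:
    print(t,[(np.round(b["rect"]).tolist(),round(b["conf"],2)) for b in boxes_of(t,p)[:2]])
W,_=geo([.5859,-.045,1.3156,.0005])
L=lambda q:((proj(p,W(q))[0]-[220,60])*4).round(0)
k=keep=mouth(.0005);h=hinge(.0005)
e=np.array([0,1,0])
for n,q in dict(knob0=knob(.0005,0),knob1=knob(.0005,.1),mouth=k,mL=k-e*.01275+n0*.01275,mR=k+e*.01275+n0*.01275,bL=k-e*.01275+n0*.01275+d0*.02,hin=h,end0L=h+d0*.112-e*.028+.002*n0,end0R=h+d0*.112+e*.028+.002*n0,c1=[0,.1,.15],c2=[0,-.1,.15]).items(): print(n,L(q))
print(observe()["tcp_pos"],observe()["contact_force"])
E
```

```text
hasp [([285.0, 149.0, 71.0, 137.0], 0.78)]
hasp_knob [([284.0, 148.0, 72.0, 136.0], 0.71)]
keeper [([303.0, 200.0, 31.0, 37.0], 0.61)]
knob0 [392. 424.]
knob1 [392. 408.]
mouth [392. 672.]
mL [451. 640.]
mR [332. 640.]
bL [449. 565.]
hin [392. 880.]
end0L [501. 473.]
end0R [285. 473.]
c1 [-83. 945.]
c2 [871. 943.]
[0.60908258 0.04404207 0.28226043] [-0.36745942 -0.41006012 -0.92602356]
```

View pics/e.png

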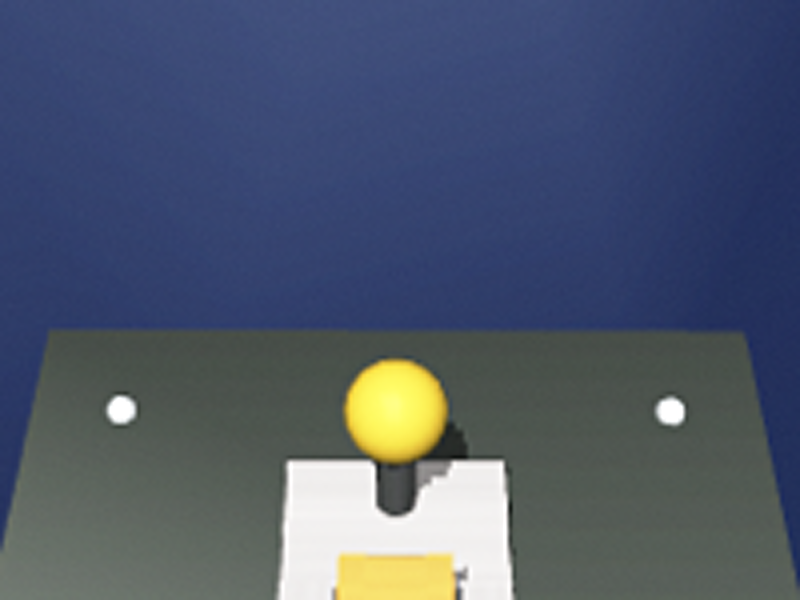

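The crop shows the hasp lying home. The plate's end is at row 460, and the knob and staple share the same small offset from prediction. Now the pin.

Emit:
carry_out:
  slide:
    - [0.68, -0.675, 0]
    - [0.68, -0.675, 0.25]
    - [0.68, -0.675, 0.3]
    - [0.68, -0.675, 0.3]
    - [0.68, -0.675, 0.3]
    - [0.68, -0.675, 0.3]
    - [0.68, -0.675, 0.3]
    - [0.68, -0.675, 0.3]
    - [0, 0, 0]
    - [0, 0, 0]
    - [0, 0, 0]
  rot:
    - [0, 0, 0]
    - [0, 0, 0]
    - [0, 0, 0]
    - [0, 0, 0]
    - [0, 0, 0]
    - [0, 0, 0]
    - [0, 0, 0]
    - [0, 0, 0]
    - [0, 0, 0]
    - [0, 0, 0]
    - [0, 0, 0]
  grip: [1, 1, 1, 1, 1, 1, 1, 1, 1, 1, 1]

```text
clock: 9.8
tcp_pos: [0.4557, 0.3093, 0.2013]
eef_rot: [-3.141, 0.001, 1.315]
contact_force: [-0.2, -1.3, 0.1]
gripper_width: 0.0856
grasp_force: 0.0
```

```bash
python3 - <<'E'
from h import *
p=snapshot("wrist");save(p,"f.png")
for t in ["pin","stand"]:
    print(t,[(np.round(b["rect"]).tolist(),round(b["conf"],2)) for b in boxes_of(t,p)[:2]])
o=observe();print(o["tcp_pos"],o["eef_rot"])
print(proj(p,[[.454,.304,.116],[.454,.304,.05]]))
h=cv2.cvtColor(p["image"],cv2.COLOR_RGB2HSV);m=(((h[:,:,0]<4)|(h[:,:,0]>175))&(h[:,:,1]>190)&(h[:,:,2]>90)).astype("uint8")
n,_,st,ce=cv2.connectedComponentsWithStats(m);print([(st[i].tolist(),ce[i].round(1)) for i in range(1,n) if st[i,4]>60])
E
```

```text
pin [([305.0, 175.0, 28.0, 57.0], 0.77)]
stand [([262.0, 124.0, 117.0, 118.0], 0.94)]
[0.45641914 0.30847922 0.2020017 ] [ 3.14136671e+00 -1.44433008e-04  1.31279900e+00]
[[318.6700734  221.04492285]
 [319.02906683 191.26539518]]
[([304, 182, 31, 49, 1069], array([319.1, 207.8]))]
```

View pics/f.png

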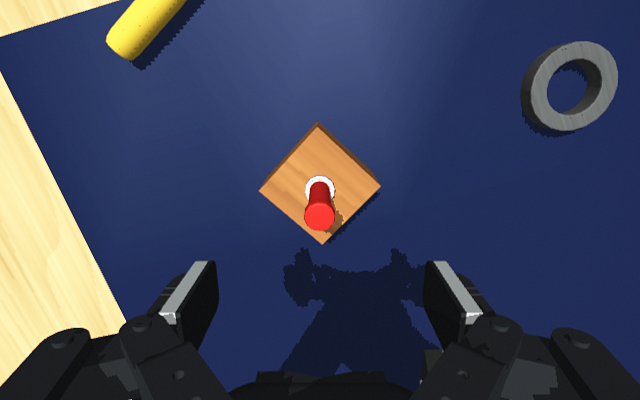

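The pin's cap is centred at (319.5, 216) and the stand's top at (320, 186). Both are about 3 mm further along tool x than estimated. I'm grasping the pin 5 mm off the pad centre, so the fingers stay clear of the hasp later.

Emit:
carry_out:
  slide:
    - [0.07, 0, 0.6]
    - [0, 0, 0.6]
    - [0, 0, 0.6]
    - [0, 0, 0.6]
    - [0, 0, 0.58]
    - [0, 0, 0]
    - [0, 0, 0]
    - [0, 0, 0]
    - [0, 0, 0]
    - [0, 0, 0]
    - [0, 0, 0]
    - [0, 0, 0]
    - [0, 0, 0]
    - [0, 0, 0]
    - [0, 0, 0]
    - [0, 0, 0]
  rot:
    - [0, 0, 0]
    - [0, 0, 0]
    - [0, 0, 0]
    - [0, 0, 0]
    - [0, 0, 0]
    - [0, 0, 0]
    - [0, 0, 0]
    - [0, 0, 0]
    - [0, 0, 0]
    - [0, 0, 0]
    - [0, 0, 0]
    - [0, 0, 0]
    - [0, 0, 0]
    - [0, 0, 0]
    - [0, 0, 0]
    - [0, 0, 0]
  grip: [1, 1, 1, 1, 1, 1, 0, 0, 0, 0, 0, 0, 0, 0, 0, 0]

```text
clock: 11.28
tcp_pos: [0.4566, 0.3123, 0.0835]
eef_rot: [3.141, -0.001, 1.315]
contact_force: [-1.3, -0.9, 7.5]
gripper_width: 0.0152
grasp_force: 48.0
```

```bash
python3 - <<'E'
from h import *
o=observe();print(o["tcp_pos"],o["contact_force"])
p=snapshot("wrist");h=cv2.cvtColor(p["image"],cv2.COLOR_RGB2HSV);m=(((h[:,:,0]<4)|(h[:,:,0]>175))&(h[:,:,1]>190)&(h[:,:,2]>90)).astype("uint8")
n,_,st,ce=cv2.connectedComponentsWithStats(m);print([(st[i].tolist(),ce[i].round(1)) for i in range(1,n) if st[i,4]>60])
t=np.array(o["tcp_pos"])
for z in (.106,.116):
  for a in(-.003,-.005,-.008): print(z,a,proj(p,t*[1,1,0]+[.253*a,.967*a,z]).round(1))
save(p,"g.png",(220,130,200,150),3)
E
```

```text
[0.45661236 0.31225277 0.08348746] [-1.31711262 -0.91857663  7.4532567 ]
[([290, 253, 62, 125, 5021], array([320.1, 321.2]))]
0.106 -0.003 [[318.4 330. ]]
0.106 -0.005 [[318.4 335. ]]
0.106 -0.008 [[318.4 342.3]]
0.116 -0.003 [[318.2 351.1]]
0.116 -0.005 [[318.3 356.3]]
0.116 -0.008 [[318.3 364.1]]
```

View pics/g.png

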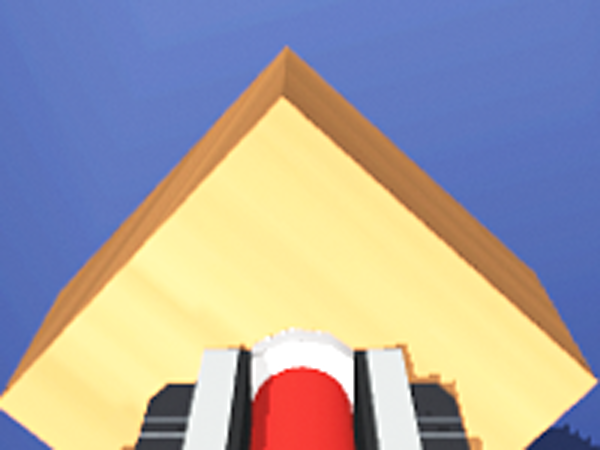

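Emit:
carry_out:
  slide:
    - [0, 0, -0.5]
    - [0, 0, -0.5]
    - [0, 0, -0.5]
    - [0, 0, -0.5]
    - [0, 0, -0.7]
    - [0, 0, -0.7]
    - [0, 0, -0.69]
    - [0, 0, 0]
  rot:
    - [0, 0, 0]
    - [0, 0, 0]
    - [0, 0, 0]
    - [0, 0, 0]
    - [0, 0, 0]
    - [0, 0, 0]
    - [0, 0, 0]
    - [0, 0, 0]
  grip: [0, 0, 0, 0, 0, 0, 0, 0]

```text
clock: 12.0
tcp_pos: [0.4576, 0.3129, 0.2514]
eef_rot: [3.136, -0.005, 1.315]
contact_force: [-0.2, 0.4, -0.3]
gripper_width: 0.0145
grasp_force: 49.8
```

Emit:
carry_out:
  slide:
    - [-0.79, 0.488, 0]
    - [-0.79, 0.488, 0]
    - [-0.79, 0.488, 0]
    - [-0.79, 0.488, 0]
    - [-0.79, 0.488, 0]
    - [-0.79, 0.488, 0]
    - [-0.79, 0.488, 0]
    - [-0.79, 0.488, 0]
    - [-0.79, 0.488, 0]
    - [-0.79, 0.488, 0]
    - [-0.79, 0.488, 0]
    - [0, 0, 0]
  rot:
    - [0, 0, 0]
    - [0, 0, 0]
    - [0, 0, 0]
    - [0, 0, 0]
    - [0, 0, 0]
    - [0, 0, 0]
    - [0, 0, 0]
    - [0, 0, 0]
    - [0, 0, 0]
    - [0, 0, 0]
    - [0, 0, 0]
    - [0, 0, 0]
  grip: [0, 0, 0, 0, 0, 0, 0, 0, 0, 0, 0, 0]

```text
clock: 13.0
tcp_pos: [0.5772, -0.0838, 0.2455]
eef_rot: [3.141, 0.001, 1.311]
contact_force: [-0.7, 0.4, -0.9]
gripper_width: 0.0148
grasp_force: 49.9
```

Emit:
carry_out:
  slide:
    - [0, 0, 0]
    - [0, 0, 0]
    - [0, 0, 0]
    - [0, 0, 0]
    - [0, 0, 0]
    - [0, 0, 0]
    - [0, 0, 0]
    - [0, 0, 0]
    - [0, 0, 0]
    - [0, 0, 0]
  rot:
    - [0, 0.64, 0]
    - [0, 0.64, 0]
    - [0, 0.64, 0]
    - [0, 0.64, 0]
    - [0, 0.64, 0]
    - [0, 0.63, 0]
    - [0, 0.63, 0]
    - [0, 0.63, 0]
    - [0, 0, 0]
    - [0, 0, 0]
  grip: [0, 0, 0, 0, 0, 0, 0, 0, 0, 0]

```text
clock: 13.83
tcp_pos: [0.5756, -0.079, 0.2455]
eef_rot: [-3.14, -0.609, 1.312]
contact_force: [-0.0, 1.2, -1.3]
gripper_width: 0.0151
grasp_force: 50.0
```

```bash
cat >> h.py <<'E'
Y=1.3156;CP=[.5859,-.045,Y,.0005]
def pose():
    o=observe();return np.array(o["tcp_pos"]),R.from_euler("xyz",o["eef_rot"]).as_matrix(),o
def intool(v):
    t,Rm,o=pose();return Rm.T@v
E
python3 - <<'E'
from h import *
t,Rm,o=pose();W,Rz=geo(CP)
print(o["clock"],t,o["gripper_width"],o["q"])
print("tool axes in case frame\n",(Rz.T@Rm).round(3))
M=W(mouth(.0005));print("mouth in tool",(Rm.T@(M-t)).round(4))
p=snapshot("wrist");save(p,"i.png",(200,140,240,180),3)
ax=lambda s:t+Rm@np.array([-.0045,0,s])
print("pin tip, collar",((proj(p,[ax(.0735),ax(.0335),ax(.0275)])-[200,140])*3).round(0))
e=Rz@[0,1,0];n=Rz@n0;d=Rz@d0
print("mouth,rim outer L,R,mouth base corner",((proj(p,[M,M+n*.01275-e*.01275,M+n*.01275+e*.01275,M+n*.01275-e*.01275+d*.02])-[200,140])*3).round(0))
E
```

```text
13.8333 [ 0.57562586 -0.07901484  0.24549875] 0.015091106482381354 [-0.48321259  0.48020424  1.72355206  0.64667662  1.17987917 -0.55284639]
tool axes in case frame
 [[ 0.82  -0.002  0.572]
 [-0.003 -1.    -0.   ]
 [ 0.572 -0.002 -0.82 ]]
mouth in tool [-0.0044  0.0009  0.1526]
pin tip, collar [[357. 260.]
 [357. 353.]
 [357. 370.]]
mouth,rim outer L,R,mouth base corner [[361. 149.]
 [409. 103.]
 [314. 103.]
 [406.  86.]]
```

View pics/i.png

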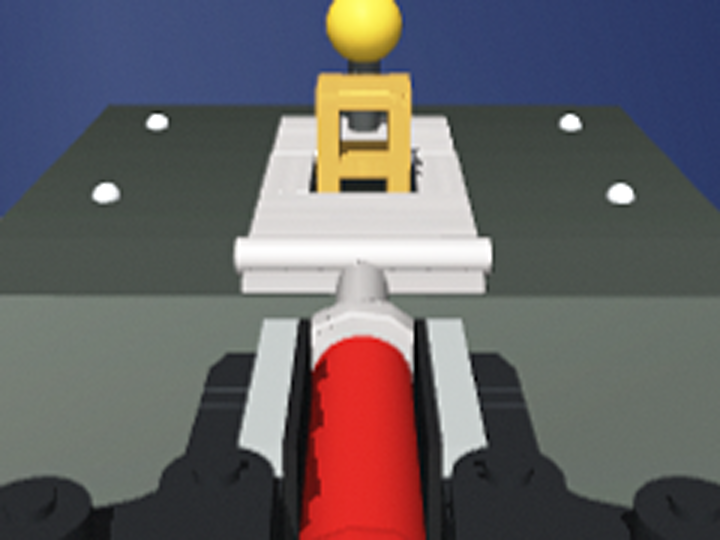

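The view shows the hasp home, with the staple through its slot and the eye centred at crop (364, 136). The pin's tip is at (362, 266), so it needs to shift a few mm along +tool x. I'll advance along the axis and look again closer.

Emit:
carry_out:
  slide:
    - [0.04, 0.01, 0.4]
    - [0.04, 0.01, 0.4]
    - [0.02, 0, 0.45]
    - [0, 0, 0]
    - [0, 0, 0]
  rot:
    - [0, 0, 0]
    - [0, 0, 0]
    - [0, 0, 0]
    - [0, 0, 0]
    - [0, 0, 0]
  grip: [0, 0, 0, 0, 0]

```text
clock: 14.3
tcp_pos: [0.5847, -0.047, 0.2077]
eef_rot: [-3.141, -0.61, 1.316]
contact_force: [1.2, 0.4, -0.7]
gripper_width: 0.0153
grasp_force: 50.0
```

```bash
python3 - <<'E'
from h import *
t,Rm,o=pose();W,Rz=geo(CP)
print(o["clock"],t,o["contact_force"])
M=W(mouth(.0005));m=Rm.T@(M-t);print("mouth in tool",m.round(4))
p=snapshot("wrist");save(p,"j.png",(220,160,200,150),4)
T=lambda v:((proj(p,t+Rm@np.array(v))[0]-[220,160])*4).round(0)
for a in(-.0045,-.0065): print("a",a,"tip",T([a,0,.0735]),"tip top edge",T([a+.002,0,.0735]),"shank edge",T([a+.005,0,.0655]),"collar edge",T([a+.012,0,.0335]),T([a,.005,.0655]),T([a,-.005,.0655]))
for dx in(0,.003): print("dx",dx,"rim top",T(m+[dx+.01275,0,0]),"eye top",T(m+[dx+.00675,0,0]),"eye c",T(m+[dx,0,0]),"L",T(m+[dx,-.01275,0]),"R",T(m+[dx,.01275,0]),"far top",T(m+[dx+.01275,0,.02]))
E
```

```text
14.3 [ 0.58473475 -0.04703473  0.20769459] [ 1.15201289  0.37441925 -0.72069144]
mouth in tool [-0.0101  0.0002  0.1026]
a -0.0045 tip [396. 267.] tip top edge [396. 254.] shank edge [396. 256.] collar edge [396. 300.] [431. 288.] [362. 288.]
a -0.0065 tip [396. 279.] tip top edge [396. 267.] shank edge [396. 268.] collar edge [396. 316.] [431. 300.] [362. 300.]
dx 0 rim top [398. 162.] eye top [398. 195.] eye c [398. 233.] L [324. 233.] R [473. 233.] far top [398. 128.]
dx 0.003 rim top [398. 145.] eye top [398. 179.] eye c [398. 216.] L [323. 216.] R [473. 216.] far top [398. 112.]
```

View pics/j.png

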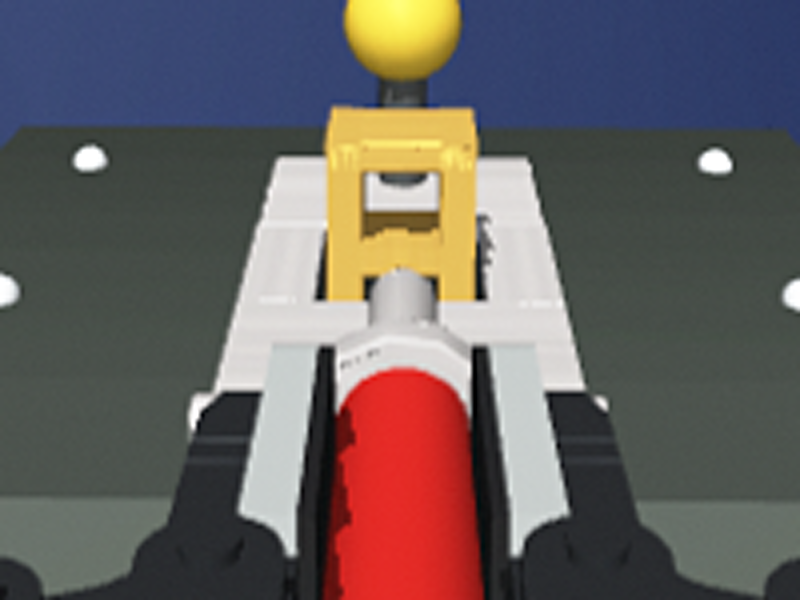

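The pin and the eye now line up to within about 0.6 mm: the shank's centre is at x = 403 and the eye's at 402. Inserting gently.

Emit:
carry_out:
  slide:
    - [0.015, 0, 0.2]
    - [0, 0, 0.2]
    - [0, 0, 0.2]
    - [0, 0, 0.2]
    - [0, 0, 0.1]
    - [0, 0, 0.1]
    - [0, 0, 0]
  rot:
    - [0, 0, 0]
    - [0, 0, 0]
    - [0, 0, 0]
    - [0, 0, 0]
    - [0, 0, 0]
    - [0, 0, 0]
    - [0, 0, 0]
  grip: [0, 0, 0, 0, 0, 0, 0]

```text
clock: 14.93
tcp_pos: [0.5906, -0.0247, 0.1744]
eef_rot: [-3.14, -0.611, 1.314]
contact_force: [-0.2, 0.6, -1.0]
gripper_width: 0.0151
grasp_force: 50.0
```

Emit:
carry_out:
  slide:
    - [0, 0, 0.1]
    - [0, 0, 0.1]
    - [0, 0, 0.1]
    - [0, 0, 0.1]
    - [0, 0, 0.1]
    - [0, 0, 0.08]
    - [0, 0, 0]
  rot:
    - [0, 0, 0]
    - [0, 0, 0]
    - [0, 0, 0]
    - [0, 0, 0]
    - [0, 0, 0]
    - [0, 0, 0]
    - [0, 0, 0]
  grip: [0, 0, 0, 0, 0, 0, 0]

```text
clock: 15.52
tcp_pos: [0.594, -0.0119, 0.1556]
eef_rot: [-3.141, -0.611, 1.314]
contact_force: [-0.5, -0.5, -1.5]
gripper_width: 0.0152
grasp_force: 50.0
```

```bash
python3 - <<'E'
from h import *
t,Rm,o=pose();W,Rz=geo(CP)
print(t,o["contact_force"],(Rm.T@np.array(o["contact_force"])).round(1),(Rm.T@(W(mouth(.0005))-t)).round(4))
E
```

```text
[ 0.59400124 -0.0119094   0.15560299] [-0.53421899 -0.47231146 -1.4983397 ] [-1.3 -0.4  0.9] [-0.0101  0.      0.0391]
```

Emit:
carry_out:
  slide:
    - [0, 0, 0.04]
    - [0, 0, 0.04]
    - [0, 0, 0.03]
    - [0, 0, 0]
  rot:
    - [0, 0, 0]
    - [0, 0, 0]
    - [0, 0, 0]
    - [0, 0, 0]
  grip: [0, 0, 0, 0]

```text
clock: 15.85
tcp_pos: [0.5947, -0.0098, 0.1525]
eef_rot: [-3.141, -0.611, 1.314]
contact_force: [-0.3, -0.3, -0.1]
gripper_width: 0.015
grasp_force: 50.0
```

Emit:
carry_out:
  slide:
    - [0, 0, 0.025]
    - [0, 0, 0]
    - [0, 0, 0]
  rot:
    - [0, 0, 0]
    - [0, 0, 0]
    - [0, 0, 0]
  grip: [0, 0, 0]

```text
clock: 16.1
tcp_pos: [0.5949, -0.0093, 0.1518]
eef_rot: [3.142, -0.611, 1.314]
contact_force: [0.8, 0.4, -0.2]
gripper_width: 0.0151
grasp_force: 50.0
```

Emit:
carry_out:
  slide:
    - [0, 0, 0.025]
    - [0, 0, 0]
    - [0, 0, 0]
  rot:
    - [0, 0, 0]
    - [0, 0, 0]
    - [0, 0, 0]
  grip: [0, 0, 0]

```text
clock: 16.35
tcp_pos: [0.5951, -0.0087, 0.1509]
eef_rot: [-3.142, -0.611, 1.314]
contact_force: [-0.2, -0.4, -0.4]
gripper_width: 0.0153
grasp_force: 50.0
```

Emit:
carry_out:
  slide:
    - [0, 0, 0.025]
    - [0, 0, 0]
    - [0, 0, 0]
  rot:
    - [0, 0, 0]
    - [0, 0, 0]
    - [0, 0, 0]
  grip: [0, 0, 0]

```text
clock: 16.6
tcp_pos: [0.5952, -0.0082, 0.1501]
eef_rot: [-3.141, -0.611, 1.314]
contact_force: [0.8, 0.1, -0.9]
gripper_width: 0.0149
grasp_force: 50.0
```

Emit:
carry_out:
  slide:
    - [0, 0, 0.03]
    - [0, 0, 0]
    - [0, 0, 0]
  rot:
    - [0, 0, 0]
    - [0, 0, 0]
    - [0, 0, 0]
  grip: [0, 0, 0]

```text
clock: 16.85
tcp_pos: [0.5953, -0.0081, 0.1499]
eef_rot: [3.14, -0.611, 1.315]
contact_force: [-5.2, -5.6, 7.7]
gripper_width: 0.0151
grasp_force: 51.2
```

Emit:
carry_out:
  slide:
    - [0, 0, 0.03]
    - [0, 0, 0]
    - [0, 0, 0]
  rot:
    - [0, 0, 0]
    - [0, 0, 0]
    - [0, 0, 0]
  grip: [0, 0, 0]

```text
clock: 17.1
tcp_pos: [0.5954, -0.008, 0.1498]
eef_rot: [3.139, -0.611, 1.316]
contact_force: [-11.3, -12.4, 18.8]
gripper_width: 0.0151
grasp_force: 52.3
```

```bash
python3 - <<'E'
from h import *
t,Rm,o=pose();W,Rz=geo(CP);m=Rm.T@(W(mouth(.0005))-t)
print((Rm.T@np.array(o["contact_force"])).round(1),m.round(4))
p=snapshot("wrist");save(p,"k.png",(220,190,200,150),4)
E
```

```text
[ -1.3  -7.8 -23.9] [-0.0102 -0.0004  0.0319]
```

View pics/k.png

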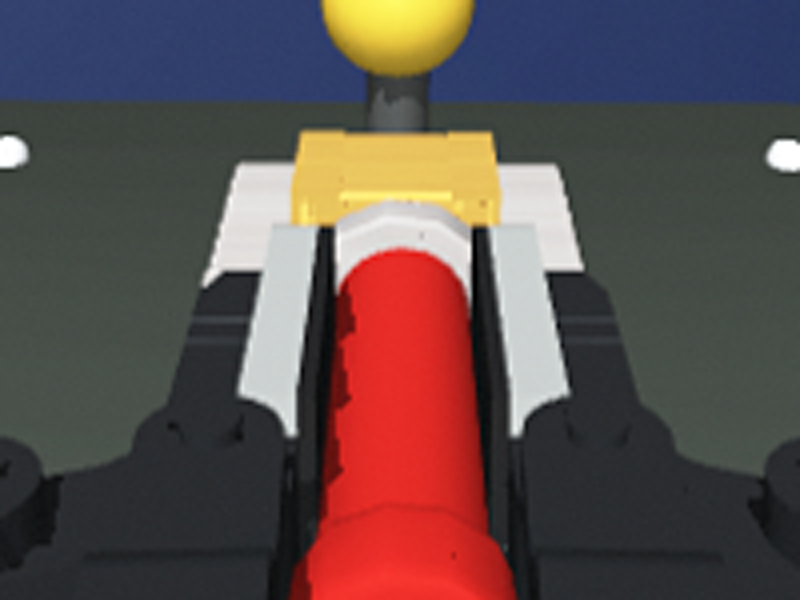

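The picture shows the collar seated against the staple's mouth, with about 24 N of axial contact. I'll release and back out along the axis.

Emit:
carry_out:
  slide:
    - [0, 0, -0.03]
    - [0, 0, 0]
    - [0, 0, 0]
    - [0, 0, 0]
    - [0, 0, 0]
    - [0, 0, 0]
    - [0, 0, 0]
    - [0, 0, 0]
    - [0, 0, -0.3]
    - [0, 0, -0.6]
    - [0, 0, -0.9]
    - [0, 0, -0.9]
    - [0, 0, -0.9]
    - [0, 0, 0]
    - [0, 0, 0]
  rot:
    - [0, 0, 0]
    - [0, 0, 0]
    - [0, 0, 0]
    - [0, 0, 0]
    - [0, 0, 0]
    - [0, 0, 0]
    - [0, 0, 0]
    - [0, 0, 0]
    - [0, 0, 0]
    - [0, 0, 0]
    - [0, 0, 0]
    - [0, 0, 0]
    - [0, 0, 0]
    - [0, 0, 0]
    - [0, 0, 0]
  grip: [0, 0.6, 0.6, 0.6, 0.6, 0.6, 0.6, 0.6, 0.6, 0.6, 0.6, 0.6, 0.6, 0.6, 0.6]

```text
clock: 18.4
tcp_pos: [0.5744, -0.0889, 0.269]
eef_rot: [3.137, -0.61, 1.315]
contact_force: [-1.0, 0.3, 0.3]
gripper_width: 0.0515
grasp_force: 0.0
```

```bash
python3 - <<'E'
from h import *
print(observe()["tcp_pos"],observe()["contact_force"])
p=snapshot("wrist");s=snapshot("scene")
A=cv2.resize(p["image"][110:310,220:420],(400,400),interpolation=cv2.INTER_CUBIC)
B=cv2.resize(s["image"][140:290,255:405],(400,400),interpolation=cv2.INTER_CUBIC)
cv2.imwrite("pics/l.png",np.hstack([A,B])[:,:,::-1])
E
```

```text
[ 0.57444324 -0.08885612  0.26902718] [-0.9667097   0.33166732  0.34335651]
```

View pics/l.png

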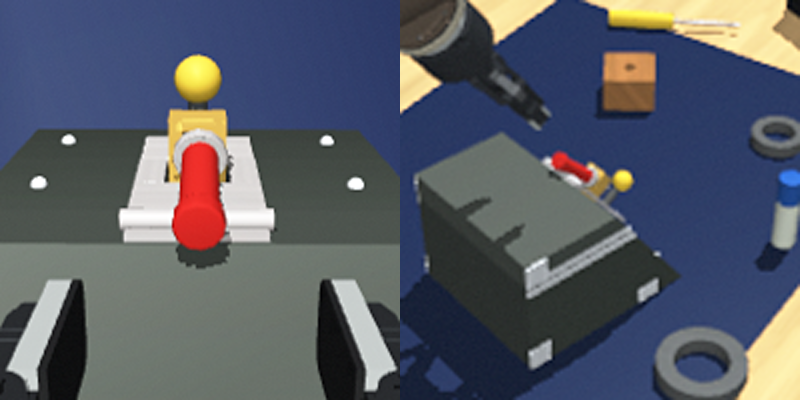

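The hasp lies home, the pin sits in the staple with its collar on the mouth, and the gripper is clear. Handing in.

```bash
python3 -c "
from cell import close_job
print(close_job())"
```

```text
the job is handed in; nothing more can be done
None
```

The case is locked and the job handed in at about 18 s: the hasp is home over the staple, the pin is through the eye with its collar resting on the staple, the gripper is clear, and I saw no sign that anything else had moved.

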